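Put the bench kit back in its nests

ROBOT

A 7-joint arm with a two-finger parallel gripper is mounted at the origin on a cart in front of the work surface, level with it; the furniture and walls round the work are solid. World frame = base frame: x ahead of the robot, y to its left, z up, the work surface at z = 0. Lengths are in m, angles in degrees, forces in N, time in s.
With the tool pointing down it reaches from about 0.425 to 0.875 m from the base axis. Payload 8.4 kg.
Tool frame: the origin (TCP) lies on the centre line of the jaws, within the pads' length; the fingertips stand ahead of it and the grasp point (between the pads) lies 8 mm behind it (r.tips_ahead is the z of the fingertips in the tool frame, in m); z points along the fingers, y is the line along which they close (so a half turn about z gives the same grasp; the last joint's range is limited). The gripper opens to 85 mm and grips with 20 to 120 N. Pads are 22 mm wide; open, the fingers measure 114 mm over their backs; the gripper's body (76 mm by 85 mm) begins 54 mm behind the grasp point. The pads swing forward as they close: fully open they stand 13 mm farther back than shut.
Start: joints at [63.243, 19.091, 2.286, 83.961, -0.768, 76.965, -3.352], TCP at [0.234, -0.607, 0.242] pointing down, gripper open.
Joint ranges: [-147.57, 147.57], [-21.85, 119.76], [-74.77, 79.35], [14.55, 137.4], [-85.83, 265.84], [4.83, 119.75], [-152.11, 152.11]. Speed limits (degrees/s): [127.2, 127.2, 159.86, 159.86, 180, 180, 180].

INTERFACE

Orientations are given as [roll, pitch, yaw] about the fixed x, y, z axes, in that order (R = Rz(yaw) Ry(pitch) Rx(roll)).
In Python, from rig import r gives the robot as it stands. The module is installed in compiled form; this text tells all that it offers. Calls block until the motion is done:
- r.movep(position, orientation): joint-space move of the TCP to a pose.
- r.line_to(position, velocity=0.15, orientation=None): straight line of the TCP; orientation=None keeps the orientation; velocity is the mean speed in m/s.
- r.move_j(angles): joint-space move.
- r.set_gripper(opening, newtons=None): finger opening in m; newtons is the grip in N (None keeps the last); returns when the fingers have stopped.
- r.dwell(seconds).
- r.solve_ik(position, orientation): joint angles nearest the present ones, or None.
- r.capture(name): name is "scene" or "top" or "wrist"; returns a dict with "frame" (400x640x3 uint8, red, green, blue), "depth" (400x640 float32, m along the optical axis (not along the pixel's ray), 0 where there is no reading), "vertical_fov" (degrees; the focal length in pixels is half the picture's height over the tangent of half this angle, whatever the lens; pixels are square), "cx", "cy" (the principal point, pixels), "view" (4x4, takes a point from world to camera coordinates). Camera axes: x right, y up, looking along -z (the intrinsics and any distortion apply to the point x, -y, -z); pixel columns grow to the right and rows downward; lengths in m; the calibration is good to about 2 mm. A picture is of the moment at which its call begins.
A pose or a line that the arm cannot do raises r.PlanningError and nothing moves.
- r.sign_off(): hands the job in; it is judged then, once.
Readings, each from a call of its own:
- r.current_t(): time.
- r.current_joints(): joint angles.
- r.current_joint_vel(): joint speeds.
- r.current_joint_efforts(): joint torques, N m.
- r.current_ee_pos(): TCP position.
- r.current_orientation(): TCP orientation.
- r.current_contact_force(): force on the tool from outside, world axes, zero at the start.
- r.current_moment(): the same for the moment, N m.
- r.current_grip_width(): finger opening in m.
- r.current_grip_force(): force on a finger pad.
Only numpy, scipy, OpenCV 4.12 (cv2) and the standard library are available. Lean on these libraries where they do the work, as an engineer would, in place of code of your own. Each camera call takes 0.05 s, during which the arm holds its last target. There are 200 camera calls.

TASK

The measuring run is over: put the clear flow cell, the clear cuvette block, the brass weight and the roll of tape back, each in the grey nest on the bench that is shaped for it (the long and the short rectangular nest, the small and the large round one). Set each down, do not drop it, so that it lies upright and flat on the floor of its recess, inside the lip. Leave the glass petri dish where it stands.

Things in the scene. Friction and masses are not known exactly. Their poses are not given: they have to be found in the camera images.
- flow_cell: clear acrylic flow cell, a long narrow block with three black ports on top and a small tan window; loose. 24 mm (its x) by 85 mm (its y), body 22 mm high, 25 mm with its ports; about 90 g. Origin: centre of the underside; z up. Grasp across the 24 mm.
- cuvette_block: clear two-cell cuvette block, a plain block shorter than the flow cell; loose. 26 mm (its x) by 60 mm (its y), 30 mm high; about 60 g. Origin: centre of the underside; z up. Grasp across the 26 mm.
- brass_weight: brass balance weight, a small round drum with a knob on top; loose. 26 mm in diameter, 30 mm high with the knob; about 100 g. Origin: centre of the underside; z up. The drum's side is upright over at least the lower 14 mm and can be grasped there.
- tape_roll: roll of tan tape lying flat, a ring 58 mm in outer diameter and 20 mm high; loose, about 60 g. Origin: centre of the underside; z up. Grasp across the outer diameter.
- long_nest: nest for the flow cell, the longer of the two rectangular nests; fixed, grey plastic, black rubber floor. Lip 4 mm thick, its top 10 mm above the bench; recess floor 3 mm above it; a 3 mm thick foot shows 4 mm beyond the lip. Origin: centre of the underside. The nests swap places, one of which is right of the pump, a fixed box 150 mm high in mid bench. Recess 36 mm (its x) by 97 mm (its y).
- short_nest: nest for the cuvette block, the shorter of the two rectangular nests; fixed, grey plastic, black rubber floor. Lip 4 mm thick, its top 10 mm above the bench; recess floor 3 mm above it; a 3 mm thick foot shows 4 mm beyond the lip. Origin: centre of the underside. The nests swap places, one of which is right of the pump, a fixed box 150 mm high in mid bench. Recess 38 mm (its x) by 72 mm (its y).
- small_round_nest: nest for the brass weight, the smaller of the two round nests; fixed, grey plastic, black rubber floor. Lip 4 mm thick, its top 10 mm above the bench; recess floor 3 mm above it; a 3 mm thick foot shows 4 mm beyond the lip. Origin: centre of the underside. The nests swap places, one of which is right of the pump, a fixed box 150 mm high in mid bench. Recess 40 mm in diameter.
- large_round_nest: nest for the tape roll, the larger of the two round nests; fixed, grey plastic, black rubber floor. Lip 4 mm thick, its top 10 mm above the bench; recess floor 3 mm above it; a 3 mm thick foot shows 4 mm beyond the lip. Origin: centre of the underside. The nests swap places, one of which is right of the pump, a fixed box 150 mm high in mid bench. Recess 72 mm in diameter.
- petri_dish: covered clear glass petri dish, 63 mm in diameter, 16 mm high, standing on the bench beside the work; to be left where it stands. Origin: centre of the underside.
Things that resemble listed ones, but are neither listed nor needed, are in the scene too. Leave any turquoise look-alike of the cuvette_block alone. Leave any pink look-alike of the short_nest alone.

How it is judged:
By the outcome, as a careful person would: the job done as asked, in the order asked, and still so for the second after the job is handed in, with the robot touching nothing.
It also fails if it takes over 115 s, if anything falls off the work surface, if the arm or the gripper's body presses on something with over 40 N, if the wrist force passes 120 N, or if a joint passes its speed limit or range.

## Working session

There is one attempt and no reset: what is moved stays moved. The work goes in short steps, each a Python script; the robot and the scene stay as the last script left them, time stands still between calls to the robot, and variables do not carry over. Pictures are saved under pics/ and viewed, at most 14 in all, crops included, and the job is handed in when it is done.

```bash
mkdir -p pics; cat > h.py <<'E'
from rig import r
import numpy as np, cv2, pickle
def cap(n,f):
    c=r.capture(n); cv2.imwrite('pics/'+f+'.png',c['frame'][:,:,::-1]); pickle.dump(c,open(f+'.pkl','wb')); return c
def load(f): return pickle.load(open(f+'.pkl','rb'))
def px2w(c,u,v,z=None):
    """pixel -> world, on plane z (or by depth if z None)"""
    F=200/np.tan(np.radians(c['vertical_fov'])/2)
    d=np.array([(u-c['cx'])/F,-(v-c['cy'])/F,-1.])
    T=np.linalg.inv(c['view']); o=T[:3,3]; w=T[:3,:3]@d
    s=c['depth'][int(v),int(u)] if z is None else (z-o[2])/w[2]
    return o+s*w
E
python3 - <<'E'
from h import *
for n in('top','scene','wrist'):
    c=cap(n,n+'0'); print(n,{k:v for k,v in c.items() if k not in('frame','depth')})
print(r.tips_ahead,r.current_orientation(),r.current_ee_pos(),r.current_t())
E
```

```text
top {'vertical_fov': 52.443287953076684, 'cx': 313.95510026964047, 'cy': 203.6899610548255, 'view': array([[-0.01132001, -0.99992993,  0.00346291,  0.03951635],
       [ 0.99393434, -0.01087314,  0.1094363 , -0.55224104],
       [-0.10939098,  0.00468073,  0.99398778, -1.13674547],
       [ 0.        ,  0.        ,  0.        ,  1.        ]])}
scene {'vertical_fov': 44.77473416703326, 'cx': 321.9644747218326, 'cy': 199.59368595836753, 'view': array([[ 0.85356719, -0.52097463,  0.00291449, -0.45985028],
       [ 0.33648108,  0.55554581,  0.76036132, -0.25372412],
       [-0.39774808, -0.6480388 ,  0.64949378, -1.55423307],
       [ 0.        ,  0.        ,  0.        ,  1.        ]])}
wrist {'vertical_fov': 67.77801781344861, 'cx': 320.01799241356304, 'cy': 198.94570599359182, 'view': array([[ 3.57987556e-01, -9.33725918e-01, -9.05340289e-04,
        -6.49571337e-01],
       [ 8.82820732e-01,  3.38786127e-01, -3.25348298e-01,
         4.21118619e-02],
       [ 3.04092855e-01,  1.15671389e-01,  9.45593816e-01,
        -3.81383720e-01],
       [ 0.00000000e+00,  0.00000000e+00,  0.00000000e+00,
         1.00000000e+00]])}
0.011 [-1.79928425e+02  4.26445903e-03  2.10757723e+01] [ 0.23361873 -0.60620794  0.24161891] 0.15
```

View pics/top0.png

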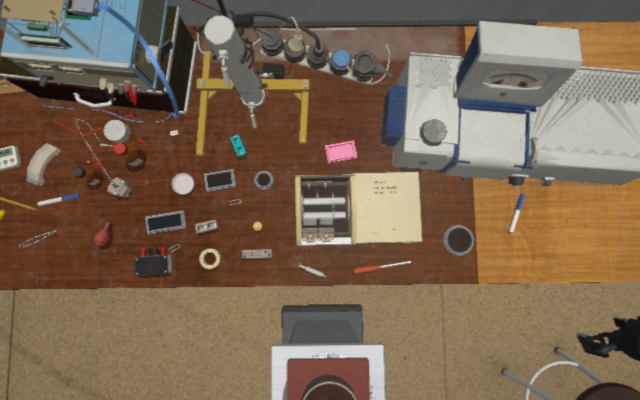

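View pics/scene0.png

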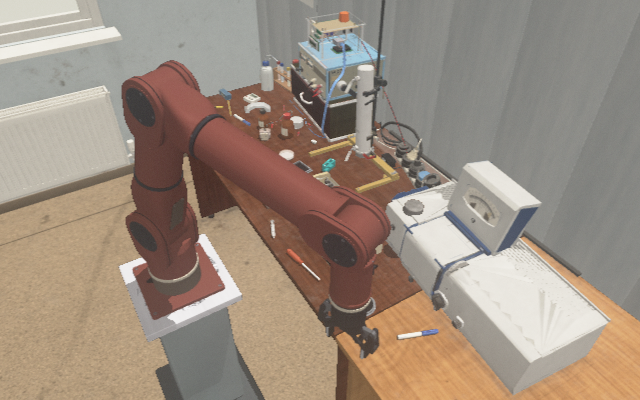

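```bash
python3 - <<'E'
from h import *
c=load('top0'); f=c['frame'][:,:,::-1]
a=cv2.resize(f[130:280,130:290],None,fx=5,fy=5,interpolation=cv2.INTER_CUBIC)[:,:]
b=cv2.resize(f[165:285,290:480],None,fx=4,fy=4,interpolation=cv2.INTER_CUBIC)
cv2.imwrite('pics/a.png',a[:600] if 0 else cv2.resize(f[160:280,130:290],None,fx=5,fy=5,interpolation=cv2.INTER_CUBIC)); cv2.imwrite('pics/b.png',b)
for n,u,v in [('tape',209,249),('flow',257,254),('cuv',205,227),('brass',257,226),('petri',182,184),('long',165,222),('short',219,180),('sround',263,179),('lround',458,240),('pump',325,185),('book',390,200),('booklo',390,235),('bench',280,230),('pumpfront',325,239),('yellow',300,100)]:
    p=px2w(c,u,v); print(n,p.round(3),px2w(c,u,v,0.0).round(3),np.hypot(*p[:2]).round(3))
E
```

```text
tape [0.427 0.336 0.016] [0.427 0.34  0.   ] 0.543
flow [0.411 0.2   0.006] [0.411 0.2   0.   ] 0.457
cuv [0.489 0.344 0.035] [0.491 0.353 0.   ] 0.598
brass [0.49  0.197 0.031] [0.492 0.201 0.   ] 0.528
petri [0.616 0.418 0.016] [0.619 0.423 0.   ] 0.745
long [0.506 0.468 0.006] [0.507 0.47  0.   ] 0.69
short [0.628 0.312 0.008] [0.63  0.314 0.   ] 0.702
sround [0.63  0.183 0.006] [0.631 0.184 0.   ] 0.656
lround [ 0.445 -0.385  0.004] [ 0.445 -0.387  0.   ] 0.588
pump [0.59  0.004 0.137] [ 0.611 -0.     0.   ] 0.59
book [ 0.55  -0.168  0.121] [ 0.564 -0.191  0.   ] 0.575
booklo [ 0.458 -0.165  0.121] [ 0.461 -0.188  0.   ] 0.487
bench [0.48  0.133 0.001] [0.48  0.133 0.   ] 0.498
pumpfront [0.449 0.005 0.106] [0.452 0.002 0.   ] 0.449
yellow [ 0.873  0.072 -0.001] [0.873 0.072 0.   ] 0.876
```

View pics/a.png

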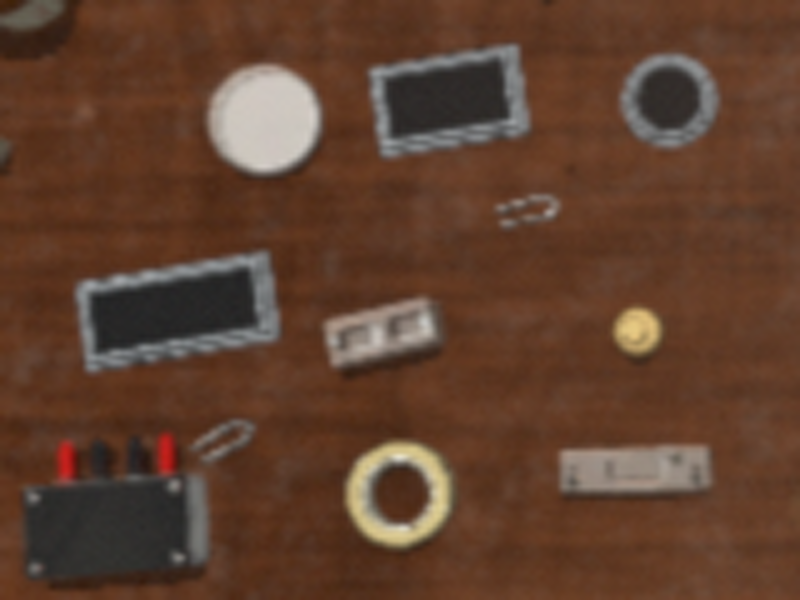

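View pics/b.png

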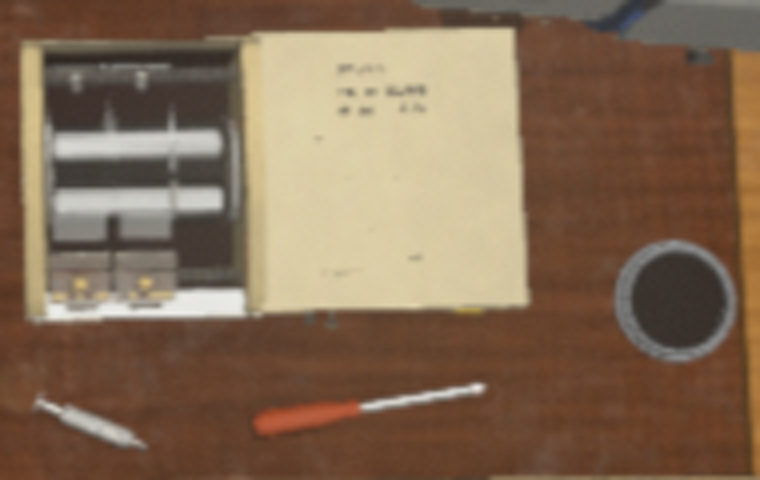

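```bash
python3 - <<'E'
from h import *
c=load('wrist0'); T=np.linalg.inv(c['view']); 
from scipy.spatial.transform import Rotation as Ro
Rt=Ro.from_euler('xyz',r.current_orientation(),degrees=True).as_matrix()
print('cam in tool',Rt.T@(T[:3,3]-r.current_ee_pos()), 'fwd',Rt.T@-T[:3,2])
for y in (90,-90): print(y,r.solve_ik([.52,.33,.3],[180,0,y]))
r.movep([.52,.30,.30],[180,0,90]); print(r.current_t(),r.current_joints())
cap('wrist','w1')
E
```

```text
cam in tool [ 0.08313052  0.00022378 -0.13213469] fwd [-3.25276083e-01 -2.37562387e-04  9.45619064e-01]
90 [  3.1594746   21.18407892 -52.28892487  81.79399949  16.67445966
  85.08432298 -48.64415124]
-90 [  9.38338     24.95769699 -62.82234998  81.52371992  22.08455525
  86.73324343 127.58263111]
3.475 [ 18.20121551  27.09715072 -72.1559353   83.57897802  25.7232714
  87.78049674 -53.08218395]
```

View pics/w1.png

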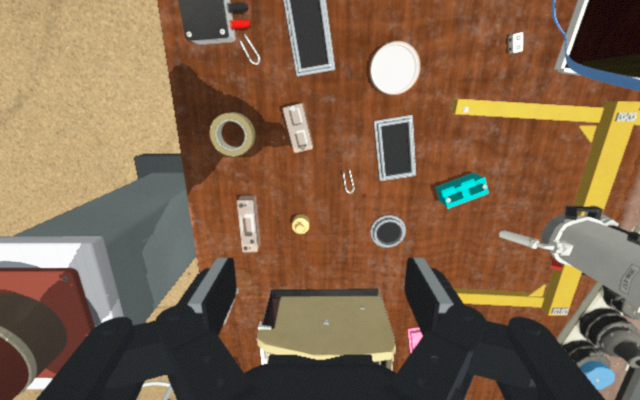

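```bash
python3 - <<'E'
from h import *
f=load('w1')['frame'][:,:,::-1]
cv2.imwrite('pics/w1a.png',cv2.resize(f[0:195,200:440],None,fx=3,fy=3,interpolation=cv2.INTER_CUBIC))
cv2.imwrite('pics/w1b.png',cv2.resize(f[90:260,205:425],None,fx=3.5,fy=3.5,interpolation=cv2.INTER_CUBIC))
E
```

```text
(no output)
```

View pics/w1a.png

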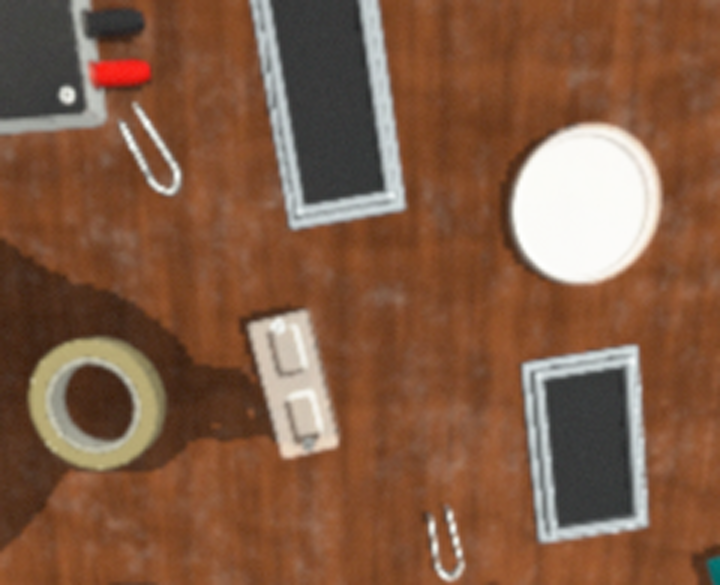

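View pics/w1b.png

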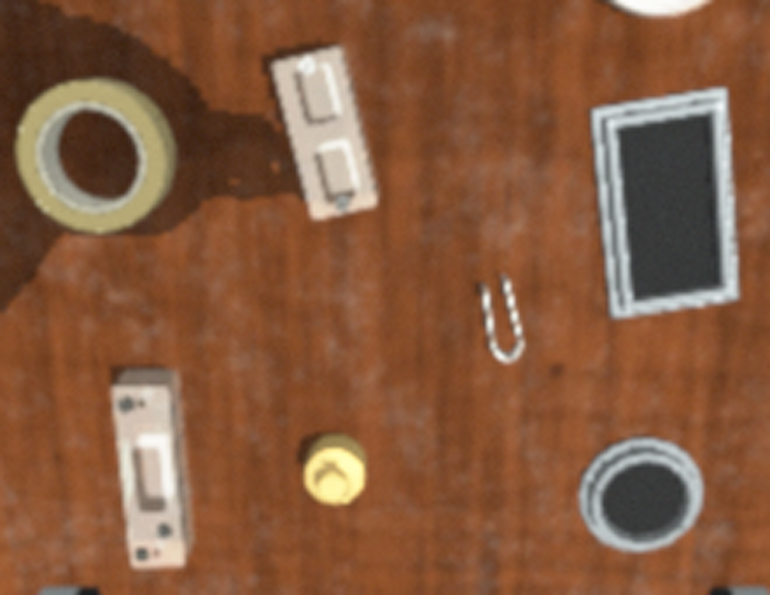

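```bash
cat > m.py <<'E'
from h import *
t=load('top0'); w=load('w1')
def P(c,off,s,pts,z): return np.array([px2w(c,off[0]+(x+.5)/s-.5,off[1]+(y+.5)/s-.5,z) for x,y in pts])[:,:2]
def rect(n,c,off,s,pts,z):
    q=P(c,off,s,pts,z).astype(np.float32); e=np.roll(q,-1,0)-q; L=np.linalg.norm(e,axis=1)
    l=e[1]-e[3] if L[1]>L[0] else e[0]-e[2]
    print(n,'c',q.mean(0).round(4),'sides',L.round(4),'long axis',(np.degrees(np.arctan2(l[1],l[0]))%180).round(1))
A=(200,0);B=(205,90);C=(130,160)
rect('long top',t,C,5,[(76,283),(268,252),(280,338),(88,370)],.003)
print('long w1 lower edge',P(w,A,3,[(292,228),(405,208)],.003).round(4))
print('long top lower edge',P(t,C,5,[(268,252),(280,338)],.003).round(4))
rect('short w',w,A,3,[(523,363),(637,346),(649,524),(541,543)],.003)
rect('short t',t,C,5,[(369,70),(517,46),(528,134),(384,157)],.003)
rect('cuv w',w,A,3,[(250,325),(306,310),(339,445),(284,458)],.03)
rect('cuv t',t,C,5,[(324,322),(430,300),(437,333),(332,358)],.03)
rect('flow w',w,B,3.5,[(112,385),(172,383),(186,567),(133,568)],.022)
rect('flow t',t,C,5,[(560,450),(708,446),(709,490),(561,493)],.022)
print('tape t',P(t,C,5,[(398.5,495)],.02).round(4),'w',P(w,A,3,[(95,404)],.02).round(4))
print('brass t',P(t,C,5,[(637,331)],.025).round(4),'w',P(w,B,3.5,[(334,474)],.025).round(4))
print('sround t',P(t,C,5,[(669,100)],.005).round(4),'w',P(w,B,3.5,[(641.5,494.5)],.003).round(4))
print('lround t',P(t,(290,165),4,[(675.5,300)],.003).round(4),P(t,(290,165),4,[(614,300),(737,300)],.003).round(4))
E
python3 m.py
```

```text
long top c [0.5074 0.4686] sides [0.1131 0.0512 0.1127 0.0517] long axis 98.8
long w1 lower edge [[0.4892 0.4089]
 [0.5393 0.4169]]
long top lower edge [[0.5412 0.4169]
 [0.4907 0.4087]]
short w c [0.6283 0.3112] sides [0.0528 0.0859 0.0535 0.0879] long axis 99.3
short t c [0.6294 0.3118] sides [0.0885 0.0533 0.0857 0.0531] long axis 98.7
cuv w c [0.4907 0.3428] sides [0.025  0.0594 0.0256 0.0589] long axis 102.9
cuv t c [0.4941 0.343 ] sides [0.0615 0.0194 0.0611 0.0212] long axis 102.0
flow w c [0.4106 0.1981] sides [0.0251 0.0862 0.0235 0.0859] long axis 90.3
flow t c [0.4122 0.1989] sides [0.0845 0.025  0.0843 0.0244] long axis 90.7
tape t [[0.3994 0.3338]] w [[0.3989 0.3342]]
brass t [[0.4912 0.1974]] w [[0.4896 0.2014]]
sround t [[0.6287 0.1818]] w [[0.6266 0.1812]]
lround t [[ 0.4456 -0.3871]] [[ 0.4461 -0.3422]
 [ 0.4451 -0.432 ]]
```

```bash
python3 - <<'E'
from h import *
for n,us,vs in(('w1',range(480,580,6),range(205,300,6)),('top0',range(200,275,5),range(15,135,6))):
    c=load(n); q=np.array([px2w(c,u,v) for u in us for v in vs if c['depth'][v,u]>0]); q=q[(q[:,2]>.04)&(q[:,0]<.95)]
    q=q[np.argsort(q[:,0])]; print(n,q[::max(1,len(q)//14)].round(3).tolist())
r.move_j([-28,20,0,84,0,77,20]); print(r.current_ee_pos(),r.current_orientation(),r.current_t())
for o in (.02,.045):
    r.set_gripper(o); print(o,r.tips_ahead,r.current_grip_width(),r.current_t())
for p,y in (([.411,.1985,.021],90.5),([.507,.469,.024],99),([.492,.343,.021],102.5),([.6285,.3115,.024],99),([.49,.199,.02],110),([.6277,.1816,.02],110),([.399,.334,.02],180),([.446,-.387,.02],49)):
    s=r.solve_ik(p,[180,0,y]); print(p,None if s is None else s.round(0))
E
```

```text
w1 [[0.773, 0.201, 0.06], [0.784, 0.203, 0.081], [0.793, 0.199, 0.091], [0.811, 0.207, 0.106], [0.822, 0.212, 0.099], [0.827, 0.212, 0.083], [0.828, 0.196, 0.115], [0.829, 0.191, 0.106], [0.83, 0.219, 0.096], [0.831, 0.222, 0.103], [0.833, 0.22, 0.062], [0.834, 0.224, 0.09], [0.837, 0.169, 0.084], [0.842, 0.242, 0.073], [0.85, 0.242, 0.073]]
top0 [[0.779, 0.22, 0.365], [0.82, 0.207, 0.107], [0.83, 0.221, 0.311], [0.831, 0.209, 0.418], [0.833, 0.192, 0.117], [0.835, 0.201, 0.409], [0.838, 0.217, 0.428], [0.843, 0.176, 0.313], [0.847, 0.187, 0.24], [0.851, 0.217, 0.428], [0.858, 0.19, 0.414], [0.866, 0.181, 0.35], [0.88, 0.192, 0.35], [0.902, 0.186, 0.384], [0.911, 0.216, 0.391]]
[0.59182296 0.26497606 0.23093289] [-179.02163991   -0.37349362  137.9908728 ] 4.8083
0.02 0.011 0.02016299024965637 5.4417
0.045 0.011 0.044668703917249655 5.8083
[0.411, 0.1985, 0.021] [-35.  11.   4. 123.  -1.  46. -30.]
[0.507, 0.469, 0.024] [-47.  34.   1.  90.  -0.  57. -37.]
[0.492, 0.343, 0.021] [-40.  25.   1. 104.  -1.  51. -26.]
[0.6285, 0.3115, 0.024] [-33.  35.   4.  88.  -3.  57. -19.]
[0.49, 0.199, 0.02] [-30.  19.   3. 114.  -1.  48.  -6.]
[0.6277, 0.1816, 0.02] [-24.  30.   5.  96.  -3.  54.   2.]
[0.399, 0.334, 0.02] [-35.  18. -12. 114.   5.  48.  41.]
[0.446, -0.387, 0.02] [ 10.  27.  32. 106. -18.  52.  11.]
```

```bash
cat >> h.py <<'E'
def pick(x,y,yaw,h,op,N,zt=.12):
    r.set_gripper(op); r.movep([x,y,.09],[180,0,yaw]); r.line_to([x,y,h],.12)
    r.set_gripper(0,N); print('grip',r.current_grip_width(),r.current_grip_force(),'t',r.current_t())
    r.line_to([x,y,zt],.15); print('lifted',r.current_grip_width(),r.current_grip_force())
def place(x,y,yaw,h,op,zt=.12,zup=.12):
    """h: TCP above underside at grasp; floor is at .003"""
    r.movep([x,y,zt],[180,0,yaw]); z=.003+h
    r.line_to([x,y,z+.006],.1); r.dwell(.2); f0=r.current_contact_force()[2]
    for k in range(5,-3,-1):
        r.line_to([x,y,z+k*.001],.02); f=r.current_contact_force()[2]-f0
        if f>4: break
    print('down at',k,'dF',f,r.current_ee_pos())
    r.set_gripper(op); r.line_to([x,y,zup],.15); print('t',r.current_t(),r.current_contact_force())
E
python3 - <<'E'
from h import *
pick(.411,.1985,90.5,.021,.045,40)
if r.current_grip_width()>.02: place(.507,.469,99,.021,.040)
cap('wrist','w2')
E
```

```text
grip 0.023005311175760046 39.93046045303345 t 8.0167
lifted 0.022823508699712742 39.233660101890564
down at 0 dF 10.101296291062772 [0.50711442 0.46913018 0.02512599]
t 13.7833 [ 0.36757106  0.37032776 -0.30102736]
```

View pics/w2.png

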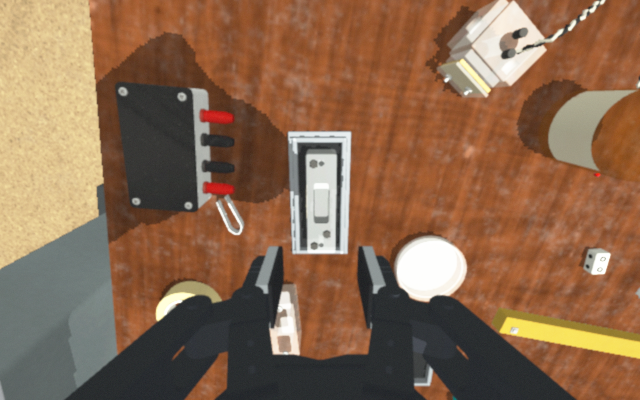

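The flow cell lies inside the long nest (image 305-337, 150-250), and contact came at the expected height. Next are the cuvette block and the weight.

```bash
python3 - <<'E'
from h import *
pick(.492,.343,102.5,.021,.046,30)
if r.current_grip_width()>.02: place(.6285,.3115,99,.021,.042)
cap('wrist','w3')
pick(.490,.199,110,.018,.048,40)
if r.current_grip_width()>.02: place(.6277,.1816,110,.019,.042)
r.movep([.55,.15,.22],[180,0,110])
cap('wrist','w4')
a=np.vstack([cv2.imread('pics/w3.png')[100:400],cv2.imread('pics/w4.png')[100:400]]); cv2.imwrite('pics/w34.png',a)
E
```

```text
grip 0.025596005244465158 31.234998106956482 t 15.6833
lifted 0.025104717785222094 30.48008680343628
down at 0 dF 10.34225709343437 [0.62873717 0.31157021 0.02521106]
t 20.9583 [ 0.1198512  -0.79841944 -0.4744578 ]
grip 0.02317210412865498 39.2291404993739 t 23.0833
lifted 0.023631948004667662 39.28665076615289
down at -1 dF 10.113449753332166 [0.62793497 0.18165529 0.02213056]
t 28.675 [ 0.17573664 -0.66041899 -0.81610096]
```

View pics/w34.png

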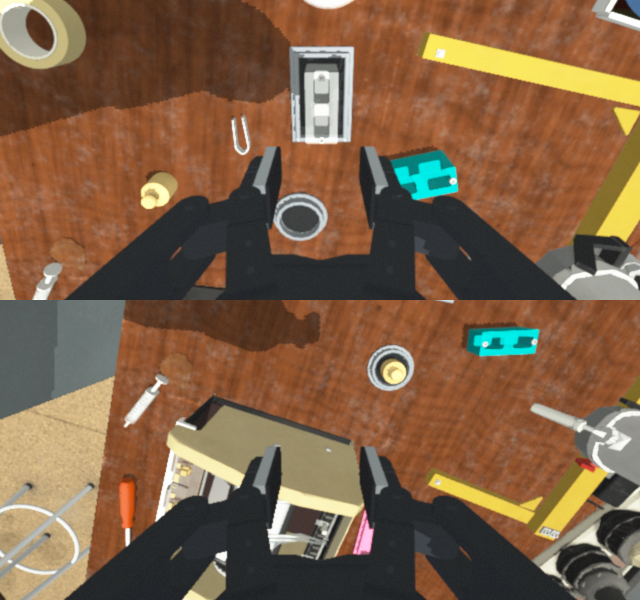

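```bash
python3 - <<'E'
from h import *
r.movep([.46,.26,.2],[180,0,150])
pick(.399,.334,180,.020,.085,30,zt=.30)
cap('wrist','w5')
if r.current_grip_width()>.05:
    r.movep([.55,.0,.32],[180,0,120])
    place(.446,-.387,49,.020,.085,zt=.16,zup=.25)
cap('wrist','w6'); cap('top','t6')
w=cv2.imread('pics/w6.png'); t=cv2.imread('pics/t6.png')
b=cv2.resize(t[160:280,130:290],None,fx=4,fy=4,interpolation=cv2.INTER_CUBIC); cv2.imwrite('pics/t6c.png',b)
E
```

```text
grip 0.05500813496367798 30.447740324688336 t 32.2083
lifted 0.054665023097715724 31.71981110549183
down at 1 dF 5.000799894390553 [ 0.44613895 -0.38709441  0.02430985]
t 42.2167 [ 0.5053202  -0.10960899  0.07093132]
```

View pics/w6.png

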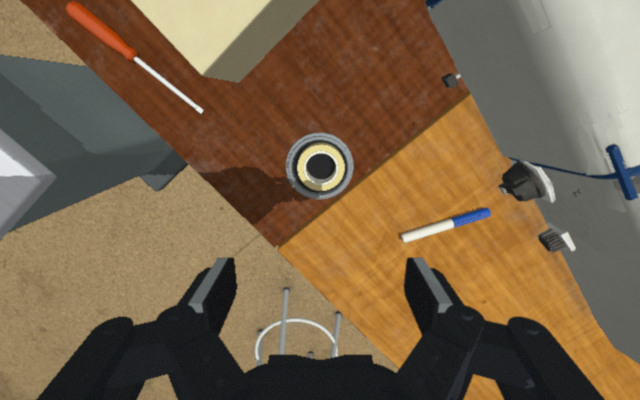

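View pics/t6c.png

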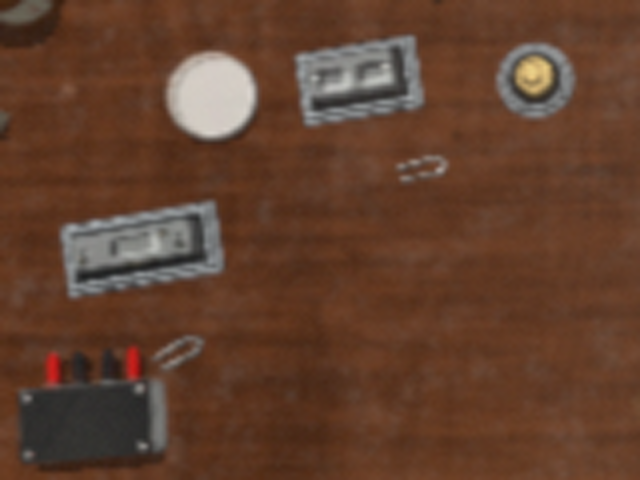

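```bash
python3 - <<'E'
from h import *
w2=cv2.imread('pics/w2.png')[120:265,270:370]; w6=cv2.imread('pics/w6.png')[120:210,270:370]; w4=cv2.imread('pics/w4.png')[130:205,350:430];w3=cv2.imread('pics/w3.png')[135:255,275:370]
R=lambda i:cv2.resize(i,(int(i.shape[1]*290/i.shape[0]),290),interpolation=cv2.INTER_CUBIC)
a=np.hstack([R(w2),R(w6)]);b=np.hstack([R(w3),R(w4)]);W=max(a.shape[1],b.shape[1])
p=lambda i:np.pad(i,((0,0),(0,W-i.shape[1]),(0,0)))
cv2.imwrite('pics/fin.png',np.vstack([p(a),p(b)]))
E
```

```text
(no output)
```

View pics/fin.png

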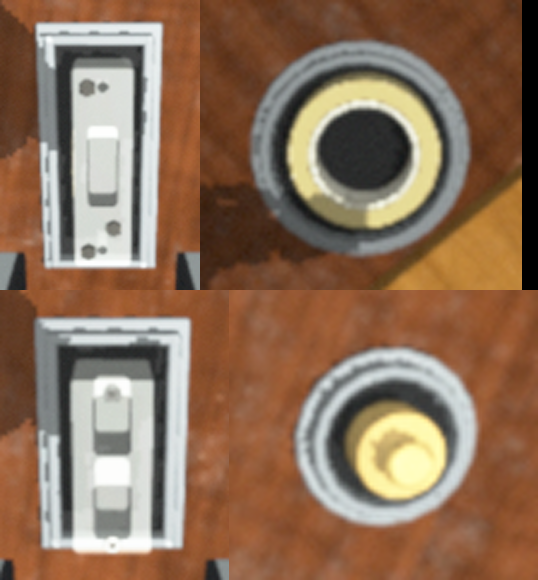

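All four sit inside their lips with a dark gap around them. The offsets fit the viewing angle.

```bash
python3 -c "
from h import *
print(r.sign_off(),r.current_t())"
```

```text
the job is handed in; nothing more can be done
the job is handed in; nothing more can be done
```

I put the flow cell, cuvette block, brass weight and tape roll back in their own nests, in that order; the final pictures show each inside its lip, the petri dish was not touched, and I handed the job in at about 42 s.

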